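# Make up two fastener kits on the picking cart

## Robot

A 7-joint arm with a two-finger parallel gripper is mounted at the origin on the work surface. World frame = base frame: x ahead of the robot, y to its left, z up, the work surface at z = 0. Lengths are in m, angles in degrees, forces in N, time in s.
With the tool pointing down it reaches from about 0.425 to 0.875 m from the base axis. Payload 4.7 kg.
Tool frame: the origin (TCP) lies midway between the tips of the shut fingers; the grasp point (between the pads) lies 19 mm behind it (robot.pinch_z is the distance from the TCP to the grasp point, in m); z points along the fingers, y is the direction in which the jaws open and shut (so a half turn about z gives the same grasp; the last joint's range is limited). The gripper opens to 85 mm and grips with 20 to 120 N. Pads are 22 mm wide; open, the fingers measure 114 mm over their backs; the gripper's body (76 mm by 85 mm) begins 54 mm behind the grasp point. The pads swing forward as they close: fully open they stand 13 mm farther back than shut.
Start: joints at [0.808, 18.392, -4.016, 83.108, 1.295, 78.541, -3.26], TCP at [0.65, -0, 0.231] pointing down, gripper open.
Joint ranges: [-163.93, 163.93], [-17.29, 119.83], [-79.2, 71.16], [3.27, 140.29], [-89.18, 269.18], [5.43, 117.66], [-154.24, 154.24]. Speed limits (degrees/s): [147.25, 147.25, 180, 180, 180, 180, 180].

## Interface

Orientations are given as a 3x3 rotation matrix whose columns are the frame's x, y, z axes.
In Python, from bench import robot, imaging gives the robot as it stands.
- The arm moves only by the shell command python3 -m inch 'ROWS' [OPENING]. ROWS is JSON, a list of rows, each a list of 6 numbers: the shift along the tool's x, y, z in mm, then the turn, a rotation vector about the tool's x, y, z in rad. A call has 1 to 20 rows; each row shifts and turns the commanded pose from where the row before left it, along the tool's axes as they then stand; what a row does not reach is not made up. A row lasts 1/12 s, in which the tool goes at most 41.7 mm and 7.16 degrees, less where a joint would pass 70% of its speed; a pose out of reach is approached as far as the arm can. A call with a gripper value outside its range is refused whole. OPENING is the finger opening in mm, from 0 to 85.4, set as the call begins (- or left out, the last holds). The fingers move at their own pace and stop on an object; the grip force is fixed at half the most. Time passes only in rows, so rows that do not move let the fingers close. It gives the time, the measured TCP pose, the force and the opening at its end, in the units of the state.
- robot.sense(): the state, without advancing time (a new reading comes with each control period).
- imaging.read_camera(name): name is "scene" or "side" or "wrist"; returns a dict with "img" (384x512x3 uint8, red, green, blue), "fx", "fy", "cx", "cy" (pixels), "view" (4x4, takes a point from world to camera coordinates). Camera axes: x right, y down, z forward; pixel columns grow to the right and rows downward; lengths in m; the calibration is good to about 2 mm. A picture is of the moment at which its call begins. There is no depth.
- robot.job_done(): hands the job in, once; it reports no verdict.
The state is a dict: "time_s": time; "qpos": joint angles; "joint_velocities": joint speeds; "tau": joint torques, N m; "position": TCP position; "tcp_rot": TCP orientation; "ft_force": force on the tool from outside, world axes, zero at the start; "wrist_torque": the same for the moment, N m; "width": finger opening in m.
Only numpy, scipy, OpenCV 4.12 (cv2) and the standard library are available. Lean on these libraries where they do the work, as an engineer would, in place of code of your own. Each camera call takes 0.05 s, during which the arm holds its last target. There are 200 camera calls.

## Task

Make up the two fastener kits from the loose stock on the cart: in the long tray, lay the hook bolt in the long pocket and the smallest of the three nuts in the short one; in the square tray, lay the square plate washer in the wide pocket and put the largest nut and the tube sleeve in the two small pockets, one in each. Everything lies flat on the pocket floors, the sleeve standing on end. The middle-sized nut, the carton and the tape roll are not wanted: leave them where they are.

Things in the scene. Friction and masses are not known exactly. Their poses are not given: they have to be found in the camera images.
- hook_bolt: L-shaped steel hook bolt of round 16 mm bar, lying flat. Its straight rod runs along its own x from the threaded end at x = -70 mm to the bend at +45 mm (outside of the bend +53 mm); the short leg runs from the bend along +y to y = +45 mm. Origin on the rod's axis near the centre of mass, 8 mm above what it lies on; z up. 0.2 to 0.3 kg.
- nut_small: The smallest of the three plain steel hex nuts, lying flat on the deck at the start: 24 mm across the flats, 28 mm across the corners, 13 mm high, 14.5 mm hole. Origin at its centre (6.5 mm above what it lies on); z along the hole; x points square out of one flat (the next flat is 60 degrees on).
- nut_large: The largest of the three plain steel hex nuts, lying flat on the deck at the start: 46 mm across the flats, 53 mm across the corners, 24 mm high, 27 mm hole. Origin at its centre (12 mm above what it lies on); z along the hole; x points square out of one flat (the next flat is 60 degrees on).
- sleeve: Dark steel tube sleeve, standing on end on the deck at the start: 44 mm outside diameter, 32 mm inside, 50 mm high. Origin at its centre (25 mm above what it stands on); z along the tube.
- plate_washer: Thick square steel plate washer lying flat: 46 x 46 x 14 mm with a 22 mm round hole in the middle. Origin at its centre (7 mm above what it lies on); x and y along its sides, z up.
- long_tray: Long grey plastic kit tray left or right of the stock, fixed, 248 (x) x 100 (y) x 26 mm high; walls and floor 4 mm thick, pockets 22 mm deep. A cross wall parts it into a short pocket at the end nearer the robot (inside x -120 to -34 mm, y -46 to 46 mm) and a long pocket (x -30 to +120 mm, y -46 to 46 mm). Origin in the middle of its underside, on the deck; z up.
- square_tray: Square grey plastic kit tray on the other side, fixed, 208 x 208 x 26 mm high; walls and floor 4 mm thick, pockets 22 mm deep. T-shaped walls part it into a wide pocket away from the robot (inside x 2 to 100 mm, y -100 to 100 mm) and two small ones 98 mm square (x -100 to -2 mm, y 2 to 100 and -100 to -2 mm). Origin in the middle of its underside, on the deck; z up.
- nut_middle: Not wanted, leave it: the middle-sized of the three plain steel hex nuts, lying flat on the deck at the start: 36 mm across the flats, 42 mm across the corners, 19 mm high, 21.5 mm hole. Origin at its centre (9.5 mm above what it lies on); z along the hole; x points square out of one flat (the next flat is 60 degrees on).
- carton: Bystander: loose closed cardboard carton at the far side of the deck, 70 (x) x 90 (y) x 60 mm high. Origin at the middle of its underside.
- tape_roll: Bystander: loose roll of brown packing tape lying flat at the far side of the deck, 100 mm outside diameter, 76 mm inside, 48 mm high. Origin at the middle of its underside.

How it is judged (in metres and radians):
At the end, for the whole second after the job is handed in: Hook bolt and smallest nut in the long tray's long and short pocket; washer in the square tray's wide pocket, largest nut and sleeve in its small ones, one each: centres inside the pocket, height within 4 mm of resting on the floor, flat (sleeve on end) to 0.1 rad, either way up, below 0.02 m/s (x of hook_bolt in the frame of long_tray between -0.03 and 0.12 m and y of hook_bolt in the frame of long_tray between -0.046 and 0.046 m and z of hook_bolt in the frame of long_tray between 0.008 and 0.016 m and angle between the z axis of each of hook_bolt, nut_small and the z axis of long_tray, either way round below 0.1 rad and linear speed of each of hook_bolt, nut_small, plate_washer below 0.02 m/s and x of nut_small in the frame of long_tray between -0.12 and -0.034 m and y of nut_small in the frame of long_tray between -0.046 and 0.046 m and z of nut_small in the frame of long_tray between 0.0065 and 0.0145 m and x of plate_washer in the frame of square_tray between 0.002 and 0.1 m and y of plate_washer in the frame of square_tray between -0.1 and 0.1 m and z of plate_washer in the frame of square_tray between 0.007 and 0.015 m and angle between the z axis of plate_washer and the z axis of square_tray, either way round below 0.1 rad and (((x of nut_large in the frame of square_tray between -0.1 and -0.002 m and y of nut_large in the frame of square_tray between 0.002 and 0.1 m and z of nut_large in the frame of square_tray between 0.012 and 0.02 m and angle between the z axis of nut_large and the z axis of square_tray, either way round below 0.1 rad and linear speed of nut_large below 0.02 m/s) and (x of sleeve in the frame of square_tray between -0.1 and -0.002 m and y of sleeve in the frame of square_tray between -0.1 and -0.002 m and z of sleeve in the frame of square_tray between 0.025 and 0.033 m and angle between the z axis of sleeve and the z axis of square_tray, either way round below 0.1 rad and linear speed of sleeve below 0.02 m/s)) or ((x of nut_large in the frame of square_tray between -0.1 and -0.002 m and y of nut_large in the frame of square_tray between -0.1 and -0.002 m and z of nut_large in the frame of square_tray between 0.012 and 0.02 m and angle between the z axis of nut_large and the z axis of square_tray, either way round below 0.1 rad and linear speed of nut_large below 0.02 m/s) and (x of sleeve in the frame of square_tray between -0.1 and -0.002 m and y of sleeve in the frame of square_tray between 0.002 and 0.1 m and z of sleeve in the frame of square_tray between 0.025 and 0.033 m and angle between the z axis of sleeve and the z axis of square_tray, either way round below 0.1 rad and linear speed of sleeve below 0.02 m/s)))); the robot touches nothing.
It fails at once if the middle-sized nut, the carton or the tape roll is moved by more than 20 mm (distance of any of nut_middle, carton, tape_roll from where it was at the start of the episode above 0.02 m).
It also fails if it takes over 120 s, if anything falls off the work surface, if the arm or the gripper's body presses on something with over 40 N, if the wrist force passes 120 N, or if a joint passes its speed limit or range.

## Working session

There is one attempt and no reset: what is moved stays moved. The work goes in short steps, Python scripts to look and compute and a shell command to move; the robot and the scene stay as the last step left them, time stands still between calls to the robot, and variables do not carry over. Pictures are saved under pics/ and viewed, about 12 in all and at most 16, crops included, and the job is handed in when it is done.

```bash
mkdir -p pics; ls
python3 - <<'E'
from bench import robot, imaging
import cv2,numpy as np
for n in("scene","side","wrist"):
    c=imaging.read_camera(n); cv2.imwrite(f"pics/{n}0.png",c["img"][:,:,::-1]); print(n,c["fx"],c["fy"],c["cx"],c["cy"],np.round(c["view"],3).tolist())
s=robot.sense();print(s, robot.pinch_z)
E
```

```text
pics
scene 479.96189518481447 479.96189518481447 262.51673473533816 181.58712901748004 [[-0.316, 0.949, 0.008, 0.18], [0.526, 0.182, -0.831, -0.277], [-0.789, -0.258, -0.557, 1.866], [0.0, 0.0, 0.0, 1.0]]
side 497.12801411113367 497.12801411113367 251.97501844797966 190.95914240073478 [[-0.917, -0.399, 0.016, 0.572], [-0.278, 0.608, -0.743, 0.219], [0.287, -0.686, -0.669, 0.938], [0.0, 0.0, 0.0, 1.0]]
wrist 305.2023559178581 305.2023559178581 251.44723679169005 193.07496077780743 [[1.0, 0.0, -0.002, -0.649], [0.001, -0.95, 0.311, -0.041], [-0.002, -0.311, -0.95, 0.382], [0.0, 0.0, 0.0, 1.0]]
{'time_s': 0.15, 'qpos': array([ 0.80829502, 18.42992297, -4.01513647, 83.15886214,  1.29581278,
       78.53889591, -3.25845476]), 'joint_velocities': array([ 0.06917287, -0.05510042, -0.08143001, -0.1797586 ,  0.12481039,
       -0.10874235, -0.04484928]), 'tau': array([ 4.86840745e-04, -4.94090402e+01, -3.82246608e-01, -3.14684451e+01,
        1.31496685e-02,  8.20941757e-03, -6.77807677e-07]), 'position': array([ 6.49606939e-01, -6.00687818e-05,  2.30467523e-01]), 'tcp_rot': array([[-4.25082105e-05,  9.99998964e-01, -1.43856488e-03],
       [ 9.99999994e-01,  4.23609566e-05, -1.02392038e-04],
       [-1.02330993e-04, -1.43856922e-03, -9.99998960e-01]]), 'ft_force': array([-0.33192734, -0.16096579, -0.42894705]), 'wrist_torque': array([ 0.00146263,  0.02942349, -0.01058127]), 'width': 0.08528375189852594} 0.0187
```

View pics/scene0.png

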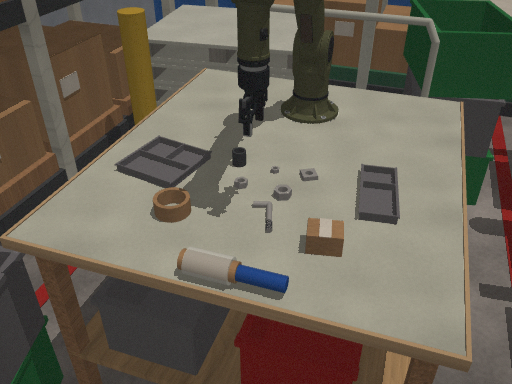

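View pics/side0.png

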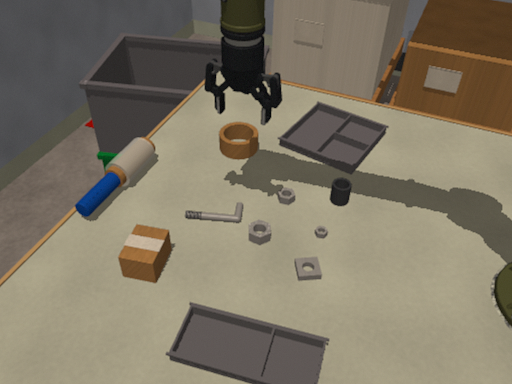

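View pics/wrist0.png

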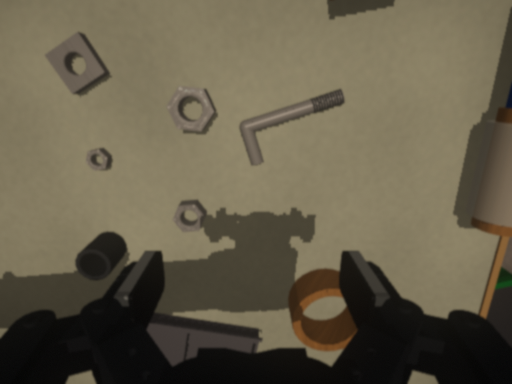

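```bash
cat > h.py <<'E'
import numpy as np,cv2
from bench import robot, imaging
def ray(c,px,z):
    V=np.array(c["view"]);R,t=V[:3,:3],V[:3,3];o=-R.T@t
    d=R.T@np.array([(px[0]-c["cx"])/c["fx"],(px[1]-c["cy"])/c["fy"],1])
    return (o+d*(z-o[2])/d[2])*1000
def proj(c,P):
    V=np.array(c["view"]);p=V[:3,:3]@P+V[:3,3];return c["fx"]*p[0]/p[2]+c["cx"],c["fy"]*p[1]/p[2]+c["cy"]
E
python3 - <<'E'
from h import *
C={n:imaging.read_camera(n) for n in("scene","side","wrist")}
pts=[("washer","wrist",(77,63),.014),("washer","side",(308,268),.014),("large","wrist",(192,109),.024),("large","side",(260,230),.024),
("small","wrist",(99,159),.013),("small","side",(321,231),.013),("mid","wrist",(189,215),.019),("mid","side",(287,195),.019),
("sleeve","wrist",(95,263),.05),("sleeve","side",(341,185),.05),("sleeve","scene",(239,152),.05),
("thread","wrist",(343,97),.008),("bend","wrist",(245,127),.008),("leg","wrist",(256,163),.008),("thread","side",(187,215),.008),("bend","side",(240,217),.008),("leg","side",(240,205),.008),
("tape","side",(239,133),.048),("tape","scene",(172,196),.048)]
pts+=[("sq","side",p,.026) for p in((319,105),(387,130),(349,166),(281,136))]+[("sq","scene",p,.026) for p in((158,138),(211,156),(165,184),(118,157))]
pts+=[("long","side",p,.026) for p in((189,308),(327,346),(171,349))]+[("long","scene",p,.026) for p in((363,166),(397,168),(399,217),(357,215))]
pts+=[("longdiv","side",p,.026) for p in((276,331),)]+[("carton","side",p,.06) for p in((131,229),(170,236),(159,267),(121,257))]
for n,c,p,z in pts: print(n,c,np.round(ray(C[c],p,z)[:2]))
big=[cv2.resize(C["side"]["img"][90:180,270:400],None,fx=4,fy=4),cv2.resize(C["side"]["img"][294:384,200-40:330],None,fx=4,fy=4)]
cv2.imwrite("pics/tr.png",np.vstack([cv2.copyMakeBorder(b,0,0,0,680-b.shape[1],0) for b in big])[:,:,::-1])
E
```

```text
washer wrist [459. 111.]
washer side [454. 114.]
large wrist [583.  63.]
large side [577.  67.]
small wrist [466.   5.]
small side [462.   6.]
mid wrist [571. -65.]
mid side [565. -64.]
sleeve wrist [ 460. -115.]
sleeve side [ 457. -113.]
sleeve scene [ 468. -112.]
thread wrist [754.  76.]
bend wrist [641.  42.]
leg wrist [655.  -1.]
thread side [747.  77.]
bend side [638.  35.]
leg side [654.   0.]
tape side [ 748. -201.]
tape scene [ 745. -201.]
sq side [ 613. -447.]
sq side [ 411. -406.]
sq side [ 463. -216.]
sq side [ 657. -263.]
sq scene [ 432. -418.]
sq scene [ 482. -202.]
sq scene [ 671. -265.]
sq scene [ 584. -476.]
long side [618. 299.]
long side [368. 271.]
long side [606. 383.]
long scene [384. 264.]
long scene [361. 365.]
long scene [609. 393.]
long scene [636. 286.]
longdiv side [458. 279.]
carton side [799. 202.]
carton side [719. 187.]
carton side [698. 263.]
carton side [776. 271.]
```

View pics/tr.png

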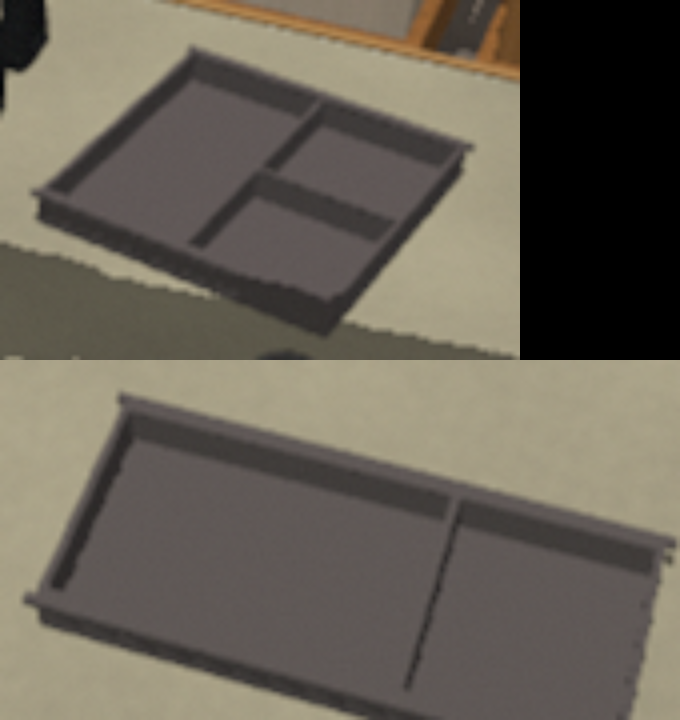

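Run:
```python
from h import *
from scipy.optimize import least_squares
C={n:imaging.read_camera(n) for n in("scene","side")}
def fit(obs,x0):
    def W(x,p): c,s=np.cos(x[2]),np.sin(x[2]);return np.array([x[0]+c*p[0]-s*p[1],x[1]+s*p[0]+c*p[1],.026])
    f=lambda x:np.concatenate([np.array(proj(C[c],W(x,p)))-q for c,p,q in obs])
    r=least_squares(f,x0,loss="soft_l1");print(r.x,np.degrees(r.x[2]),np.round(r.fun,1));return lambda p:np.round(W(r.x,p)[:2]*1000)
a=.104
T=fit([("side",(a,-a),(318.5,102)),("side",(-a,-a),(388,127)),("side",(-a,a),(354,164)),("side",(a,a),(279.5,138)),
("scene",(-a,-a),(158,138)),("scene",(-a,a),(211,156)),("scene",(a,a),(165,184)),("scene",(a,-a),(118,157))],[.53,-.335,.2])
print("wide",T((.05,0)),"pockets",T((-.051,.051)),T((-.051,-.051)))
a,b=.124,.05
T=fit([("side",(a,-b),(190.5,304)),("side",(-a,-b),(328.7,339.8)),("side",(a,b),(166.7,354)),("side",(-.032,-b),(274.5,327.7)),
("scene",(-a,-b),(363,166)),("scene",(-a,b),(397,168)),("scene",(a,b),(399,217)),("scene",(a,-b),(357,215))],[.49,.33,.1])
print("long",T((.045,0)),"short",T((-.077,0)))
```

```text
[ 0.53614966 -0.34015173 -0.1938301 ] -11.105646396814409 [ 0.4  0.  -0.8 -0.4 -1.2  2.5  0.4 -1.2  1.5 -2.5 -1.1 -5.   4.1 -2.
 -2.1  6.2]
wide [ 585. -350.] pockets [ 496. -280.] [ 476. -380.]
[0.48986693 0.32699352 0.11902508] 6.819634684018855 [-0.2  0.8 -2.7  1.4  1.  -1.  -0.7 -0.5  0.  -1.9 -1.  -0.2 -0.6 -0.5
  3.2 -3.3]
long [535. 332.] short [413. 318.]
```

Run:
```python
from h import *
c=imaging.read_camera("wrist")
tiles=[]
for n,x,y,z,h in [("washer",458,112,.014,40),("large",582,63,.024,40),("small",465,5,.013,40),("mid",570,-65,.019,40),("sleeve",460,-114,.05,40),("hook",695,40,.016,80)]:
    # tile: right=+x, up=+y ; h half-size mm ; 260px
    s=260; k=s/(2*h)
    src=np.float32([(0,0),(s,0),(s,s),(0,s)])
    dst=np.float32([proj(c,np.array([x+dx,y+dy,z*1000])/1000) for dx,dy in((-h,h),(h,h),(h,-h),(-h,-h))])
    t=cv2.warpPerspective(c["img"],cv2.getPerspectiveTransform(dst,src),(s,s),flags=cv2.INTER_CUBIC)
    hsv=cv2.cvtColor(t,cv2.COLOR_RGB2HSV)
    m=((hsv[...,1]<55)).astype(np.uint8); m=cv2.morphologyEx(m,cv2.MORPH_OPEN,np.ones((7,7)))
    cs,_=cv2.findContours(m,cv2.RETR_EXTERNAL,cv2.CHAIN_APPROX_NONE)
    if cs:
        q=max(cs,key=cv2.contourArea); hull=cv2.convexHull(q); r=cv2.minAreaRect(hull); M=cv2.moments(hull)
        px,py=M["m10"]/M["m00"],M["m01"]/M["m00"]
        mm=np.zeros((s,s),np.uint8);cv2.fillPoly(mm,[hull],1)
        yy,xx=np.nonzero(cv2.morphologyEx(mm,cv2.MORPH_GRADIENT,np.ones((3,3))));th=np.arctan2(-(yy-py),xx-px);rr=np.hypot(yy-py,xx-px)
        ph=np.degrees(np.angle(np.sum((rr-rr.mean())*np.exp(1j*6*th))))/6
        print(n,"centre",round(x+(px-s/2)/k,1),round(y-(py-s/2)/k,1),"rect",np.round(np.array(r[1])/k,1),"ang(img)",round(r[2],1),"corner6",round(ph,1))
        cv2.drawContours(t,[hull],-1,(255,0,0),1)
    tiles.append(t)
cv2.imwrite("pics/rect.png",np.vstack([np.hstack(tiles[:3]),np.hstack(tiles[3:])])[:,:,::-1])
```

```text
washer centre 467.2 100.9 rect [14.4 27.6] ang(img) 40.1 corner6 18.0
large centre 581.4 64.1 rect [47.2 44.2] ang(img) 4.9 corner6 -5.9
mid centre 580.9 -59.5 rect [10.   4.5] ang(img) 55.0 corner6 20.9
sleeve centre 457.9 -115.3 rect [45.1 41.7] ang(img) 84.3 corner6 -17.0
hook centre 700.0 62.5 rect [ 12.4 115.2] ang(img) 73.7 corner6 16.8
```

View pics/rect.png

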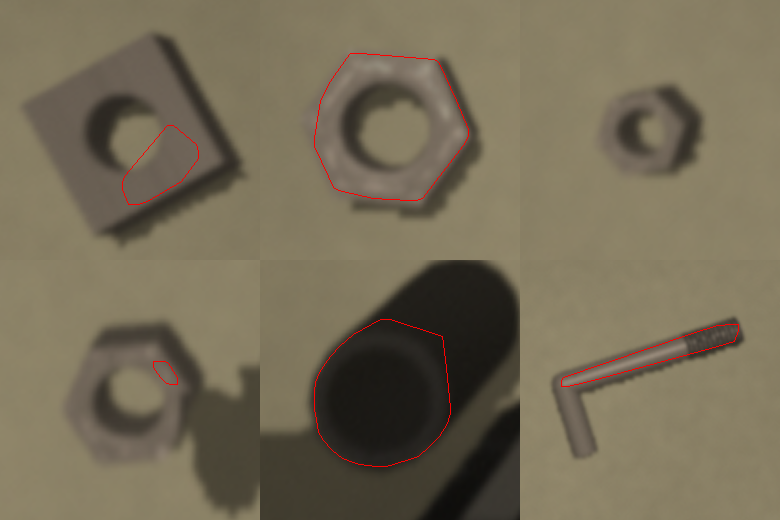

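```bash
cat >> h.py <<'E'
def plan(x,y,z,jaw):
    "mm, world deg of jaw axis: print shift in the tool's axes (translate before turning) and turn about tool z"
    s=robot.sense();R=np.array(s["tcp_rot"]);d=R.T@(np.array([x,y,z])/1000-np.array(s["position"]))*1000
    cur=np.degrees(np.arctan2(R[1,1],R[0,1]));t=(cur-jaw+90)%180-90
    Rt=R@cv2.Rodrigues(np.radians([0,0,t]))[0]; dt=np.round(Rt.T@(np.array([x,y,z])/1000-np.array(s["position"]))*1000,1)
    print("t",s["time_s"],"pos",np.round(np.array(s["position"])*1000,1),"jaw",round(cur,1),"w",round(s["width"]*1000,1),"shift",np.round(d,1),"turn",round(np.radians(t),3),"after-turn shift",dt,"q7",round(s["qpos"][6]),"F",np.round(s["ft_force"],1))
E
python3 -m inch '[[-14.4,-24,0,0,0,0],[-14.4,-24,0,0,0,0],[-14.4,-24,0,0,0,0],[-14.4,-24,0,0,0,0],[-14.4,-24,0,0,0,0],[-14.4,-24,0,0,0,0],[-14.4,-24,0,0,0,0],[-14.4,-24,0,0,0,0],[0,0,25,0,0,0],[0,0,25,0,0,0],[0,0,25,0,0,0],[0,0,25,0,0,0],[0,0,0,0,0,0],[0,0,0,0,0,0]]' 70
python3 - <<'E'
from h import *
plan(457.5,-115.5,17,0)
c=imaging.read_camera("wrist");cv2.imwrite("pics/w1.png",c["img"][:,:,::-1]);print(proj(c,np.array([.4575,-.1155,.05])),proj(c,np.array(robot.sense()["position"])))
E
```

```text
time_s: 1.62
position: [0.4572, -0.1151, 0.1308]
tcp_rot: [[-0.0, 1.0, -0.002], [1.0, 0.0, 0.0], [0.0, -0.002, -1.0]]
ft_force: [0.3, 0.4, 0.2]
width: 0.0705
t 1.6167 pos [ 457.2 -115.1  130.8] jaw 0.0 w 70.5 shift [ -0.5   0.6 113.8] turn 0.0 after-turn shift [ -0.5   0.6 113.8] q7 11 F [0.3 0.4 0.2]
(np.float64(252.76904827671927), np.float64(201.80085848149167)) (np.float64(254.87230841995776), np.float64(254.41732215072665))
```

View pics/w1.png

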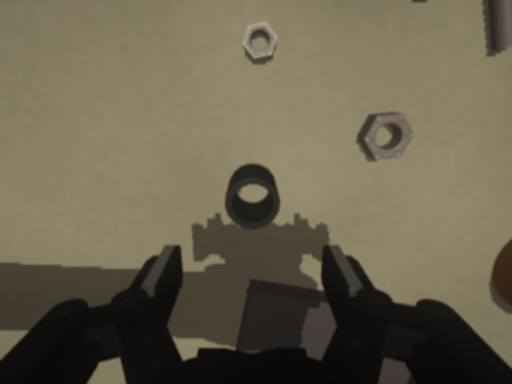

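```bash
python3 -m inch '[[0,0.5,25,0,0,0],[0,0,25,0,0,0],[0,0,25,0,0,0],[0,0,25,0,0,0],[0,0,14,0,0,0],[0,0,0,0,0,0]]' 70
python3 -m inch '[[0,0,0,0,0,0],[0,0,0,0,0,0],[0,0,0,0,0,0],[0,0,0,0,0,0],[0,0,0,0,0,0],[0,0,0,0,0,0],[0,0,0,0,0,0],[0,0,0,0,0,0],[0,0,-20,0,0,0],[0,0,-25,0,0,0],[0,0,-25,0,0,0],[0,0,0,0,0,0]]' 30
python3 -c "
from h import *
plan(476,-380,95,-11); plan(496,-280,95,-11)"
```

```text
time_s: 2.17
position: [0.4578, -0.115, 0.0163]
tcp_rot: [[-0.0, 1.0, -0.003], [1.0, 0.0, 0.0], [0.0, -0.003, -1.0]]
ft_force: [-0.1, -0.0, 0.3]
width: 0.0697
time_s: 3.17
position: [0.4629, -0.1161, 0.0935]
tcp_rot: [[0.0, 1.0, 0.011], [1.0, -0.0, -0.002], [-0.002, 0.011, -1.0]]
ft_force: [2.0, -0.0, -2.4]
width: 0.0429
t 3.1667 pos [ 462.9 -116.1   93.5] jaw -0.0 w 42.9 shift [-263.9   13.1   -0.8] turn 0.192 after-turn shift [-256.5   63.2   -0.8] q7 11 F [ 2.  -0.  -2.4]
t 3.1667 pos [ 462.9 -116.1   93.5] jaw -0.0 w 42.9 shift [-163.9   33.1   -0.8] turn 0.192 after-turn shift [-154.6   63.7   -0.8] q7 11 F [ 2.  -0.  -2.4]
```

```bash
python3 -m inch '[[-15,0.8,0,0,0,0],[-25,1.3,0,0,0,0],[-28,1.4,0,0,0,0],[-28,1.4,0,0,0,0],[-28,1.4,0,0,0,0],[-28,1.4,0,0,0,0],[-28,1.4,0,0,0,0],[-28,1.4,0,0,0,0],[-28,1.4,0,0,0,0],[-25,1.4,0,0,0,0],[0,0,0,0,0,0.1],[0,0,0,0,0,0.09],[0,0,0,0,0,0],[0,0,0,0,0,0]]' 30
python3 - <<'E'
from h import *
plan(476,-380,21,-11)
c=imaging.read_camera("wrist");cv2.imwrite("pics/w2.png",c["img"][:,:,::-1])
E
```

```text
time_s: 4.33
position: [0.4719, -0.376, 0.0873]
tcp_rot: [[0.186, 0.983, 0.0], [0.983, -0.186, 0.0], [0.0, 0.0, -1.0]]
ft_force: [-0.5, -0.7, -2.8]
width: 0.0427
t 4.3333 pos [ 471.9 -376.    87.3] jaw -10.7 w 42.7 shift [-3.2  4.7 66.3] turn 0.005 after-turn shift [-3.2  4.7 66.3] q7 29 F [-0.5 -0.7 -2.8]
```

View pics/w2.png

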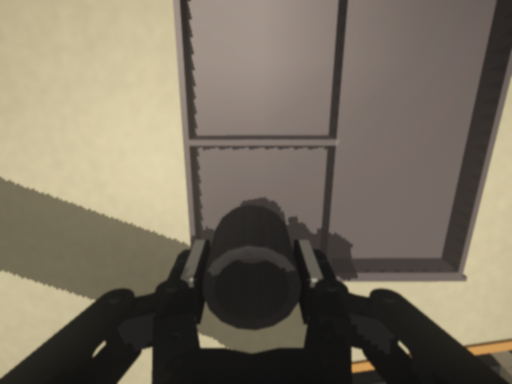

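Run:
```python
from h import *
c=imaging.read_camera("wrist")
for p in((334,142),(186,143),(464,277)): print(np.round(ray(c,p,.026),1))
```

```text
[ 534.9 -337.8   26. ]
[ 437.3 -320.    26. ]
[ 623.4 -460.9   26. ]
```

```bash
python3 -m inch '[[-3,4.5,0,0,0,0],[0,0,15,0,0,0],[0,0,20,0,0,0],[0,0,20,0,0,0],[0,0,10,0,0,0],[0,0,0,0,0,0],[0,0,0,0,0,0]]' 30
python3 -c "
from h import *
plan(476,-380,21,-11)"
```

```text
time_s: 5.02
position: [0.4762, -0.3803, 0.0231]
tcp_rot: [[0.188, 0.982, 0.001], [0.982, -0.188, -0.0], [-0.0, 0.001, -1.0]]
ft_force: [-0.7, 0.6, 2.0]
width: 0.0428
t 5.0167 pos [ 476.2 -380.3   23.1] jaw -10.8 w 42.8 shift [ 0.3 -0.3  2.1] turn 0.003 after-turn shift [ 0.3 -0.3  2.1] q7 30 F [-0.7  0.6  2. ]
```

```bash
python3 -m inch '[[0,0,1,0,0,0],[0,0,0,0,0,0],[0,0,0,0,0,0]]' 30
python3 -m inch '[[0,0,0,0,0,0],[0,0,0,0,0,0],[0,0,0,0,0,0],[0,0,0,0,0,0],[0,0,-15,0,0,0],[0,0,-25,0,0,0],[0,0,-25,0,0,0],[0,0,-25,0,0,0],[0,0,-20,0,0,0],[0,0,0,0,0,0]]' 58
python3 - <<'E'
from h import *
plan(581.4,64,130,25)
c=imaging.read_camera("wrist");cv2.imwrite("pics/w3.png",c["img"][:,:,::-1]);print(proj(c,np.array([.476,-.38,.054])))
E
```

```text
time_s: 5.27
position: [0.4762, -0.3804, 0.0231]
tcp_rot: [[0.188, 0.982, 0.001], [0.982, -0.188, -0.0], [-0.0, 0.001, -1.0]]
ft_force: [-2.9, 2.6, 6.9]
width: 0.043
time_s: 6.1
position: [0.4782, -0.382, 0.1364]
tcp_rot: [[0.189, 0.982, 0.007], [0.982, -0.189, -0.005], [-0.003, 0.008, -1.0]]
ft_force: [0.3, -0.2, 0.8]
width: 0.0577
t 6.1 pos [ 478.2 -382.   136.4] jaw -10.9 w 57.7 shift [457.5  17.1   5. ] turn -0.626 after-turn shift [360.6 282.    5. ] q7 29 F [ 0.3 -0.2  0.8]
(np.float64(248.1367906172223), np.float64(198.18778486694893))
```

View pics/w3.png

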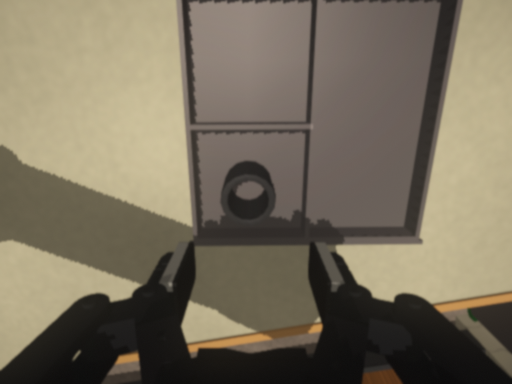

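```bash
python3 -m inch '[[15,1,0,0,0,0],[25,1,0,0,0,0],[27,1,0,0,0,0],[27,1,0,0,0,0],[27,1,0,0,0,0],[27,1,0,0,0,0],[27,1,0,0,0,0],[27,1,0,0,0,0],[27,1,0,0,0,0],[27,1,0,0,0,0],[27,1,0,0,0,0],[27,1,0,0,0,0],[27,1,0,0,0,0],[27,1,0,0,0,0],[27,1,0,0,0,0],[27,1,0,0,0,0],[27,1,0,0,0,0],[12,0,0,0,0,0]]' 66
python3 -m inch '[[0,0,0,0,0,-0.1],[0,0,0,0,0,-0.1],[0,0,0,0,0,-0.1],[0,0,0,0,0,-0.1],[0,0,0,0,0,-0.1],[0,0,0,0,0,-0.1],[0,0,0,0,0,-0.026],[0,0,0,0,0,0],[0,0,0,0,0,0]]' 66
python3 - <<'E'
from h import *
plan(581.4,64,2,25)
c=imaging.read_camera("wrist");cv2.imwrite("pics/w4.png",c["img"][:,:,::-1]);print(proj(c,np.array([.5814,.064,.024])),proj(c,np.array([.6855,.0576,.008])))
E
```

```text
time_s: 7.65
position: [0.5781, 0.0703, 0.1299]
tcp_rot: [[0.184, 0.983, -0.002], [0.983, -0.184, 0.002], [0.002, -0.002, -1.0]]
ft_force: [0.1, 1.2, 0.6]
width: 0.0656
time_s: 8.4
position: [0.5782, 0.0647, 0.1305]
tcp_rot: [[-0.421, 0.907, -0.001], [0.907, 0.421, -0.001], [0.0, -0.001, -1.0]]
ft_force: [-0.2, -1.3, 0.5]
width: 0.0662
t 8.4 pos [578.2  64.7 130.5] jaw 24.9 w 66.2 shift [ -2.    2.8 128.5] turn -0.002 after-turn shift [ -2.    2.8 128.5] q7 14 F [-0.2 -1.3  0.5]
(np.float64(255.0876175928615), np.float64(193.58906622877066)) (np.float64(350.0546717241531), np.float64(237.39711712326528))
```

View pics/w4.png

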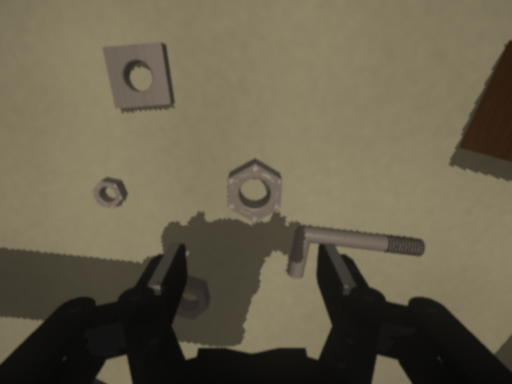

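```bash
python3 -m inch '[[-2,2.8,0,0,0,0],[0,0,25,0,0,0],[0,0,25,0,0,0],[0,0,25,0,0,0],[0,0,25,0,0,0],[0,0,18,0,0,0],[0,0,8,0,0,0],[0,0,0,0,0,0]]' 66
python3 -m inch '[[0,0,0,0,0,0],[0,0,0,0,0,0],[0,0,0,0,0,0],[0,0,0,0,0,0],[0,0,0,0,0,0],[0,0,0,0,0,0],[0,0,0,0,0,0],[0,0,-15,0,0,0],[0,0,-25,0,0,0],[0,0,-25,0,0,0],[0,0,-20,0,0,0],[0,0,0,0,0,0],[0,0,0,0,0,0]]' 30
python3 -c "
from h import *
plan(496,-280,90,34)"
```

```text
time_s: 9.12
position: [0.5805, 0.0646, 0.0031]
tcp_rot: [[-0.422, 0.907, -0.004], [0.907, 0.422, -0.001], [0.001, -0.004, -1.0]]
ft_force: [-0.4, 0.3, 1.1]
width: 0.0661
time_s: 10.2
position: [0.5825, 0.065, 0.091]
tcp_rot: [[-0.422, 0.906, 0.002], [0.906, 0.422, 0.0], [-0.001, 0.002, -1.0]]
ft_force: [0.5, -0.3, -2.4]
width: 0.0443
t 10.2 pos [582.5  65.   91. ] jaw 25.0 w 44.3 shift [-276.2 -224.1    0.8] turn -0.157 after-turn shift [-237.6 -264.7    0.8] q7 14 F [ 0.5 -0.3 -2.4]
```

```bash
python3 -m inch '[[-12,-10,0,0,0,0],[-20,-16,0,0,0,0],[-22,-18,0,0,0,0],[-22,-18,0,0,0,0],[-22,-18,0,0,0,0],[-22,-18,0,0,0,0],[-22,-18,0,0,0,0],[-22,-18,0,0,0,0],[-22,-18,0,0,0,0],[-22,-18,0,0,0,0],[-22,-18,0,0,0,0],[-22,-18,0,0,0,0],[-15,-12,0,0,0,0],[-9,-6,0,0,0,0],[0,0,0,0,0,0],[0,0,0,0,0,0]]' 30
python3 -c "
from h import *
plan(496,-280,8,25)"
```

```text
time_s: 11.53
position: [0.4951, -0.2787, 0.089]
tcp_rot: [[-0.422, 0.907, -0.002], [0.907, 0.422, 0.002], [0.002, -0.001, -1.0]]
ft_force: [-0.1, 0.5, -2.0]
width: 0.0449
t 11.5333 pos [ 495.1 -278.7   89. ] jaw 25.0 w 44.9 shift [-1.7  0.4 81. ] turn -0.001 after-turn shift [-1.7  0.4 81. ] q7 53 F [-0.1  0.5 -2. ]
```

```bash
python3 -m inch '[[-1.5,0,15,0,0,0],[0,0,25,0,0,0],[0,0,25,0,0,0],[0,0,12,0,0,0],[0,0,5,0,0,0],[0,0,0,0,0,0],[0,0,0,0,0,0]]' 30
python3 -m inch '[[0,0,0,0,0,0],[0,0,0,0,0,0],[0,0,0,0,0,0],[0,0,0,0,0,0],[0,0,-15,0,0,0],[0,0,-25,0,0,0],[0,0,-25,0,0,0],[0,0,-25,0,0,0],[0,0,-30,0,0,0],[0,0,0,0,0,0]]' 58
python3 -c "
from h import *
plan(456.3,111.1,130,29.5)"
```

```text
time_s: 12.12
position: [0.4962, -0.278, 0.0102]
tcp_rot: [[-0.425, 0.905, -0.002], [0.905, 0.425, 0.003], [0.004, -0.001, -1.0]]
ft_force: [-7.2, 5.0, 14.3]
width: 0.0445
time_s: 12.95
position: [0.4999, -0.283, 0.1347]
tcp_rot: [[-0.422, 0.906, 0.01], [0.906, 0.422, -0.005], [-0.008, 0.007, -1.0]]
ft_force: [1.2, 0.1, 0.3]
width: 0.0582
t 12.95 pos [ 499.9 -283.   134.7] jaw 25.0 w 58.2 shift [375.6 126.9   2.4] turn -0.079 after-turn shift [364.5 156.1   2.4] q7 53 F [1.2 0.1 0.3]
```

```bash
python3 -m inch '[[13,4.5,0,0,0,0],[22,7.4,0,0,0,0],[25,8.5,0,0,0,0],[25,8.5,0,0,0,0],[25,8.5,0,0,0,0],[25,8.5,0,0,0,0],[25,8.5,0,0,0,0],[25,8.5,0,0,0,0],[25,8.5,0,0,0,0],[25,8.5,0,0,0,0],[25,8.5,0,0,0,0],[25,8.5,0,0,0,0],[25,8.5,0,0,0,0],[25,8.5,0,0,0,0],[25,8.5,0,0,0,0],[15.6,4.5,0,0,0,0],[0,0,0,0,0,-0.079],[0,0,0,0,0,0],[0,0,0,0,0,0]]' 66
python3 - <<'E'
from h import *
plan(456.3,111.1,0,29.5)
c=imaging.read_camera("wrist");cv2.imwrite("pics/w5.png",c["img"][:,:,::-1]);print(proj(c,np.array([.4563,.1111,.014])),proj(c,np.array([.4622,.0047,.013])))
E
```

```text
time_s: 14.53
position: [0.4516, 0.113, 0.1274]
tcp_rot: [[-0.492, 0.871, -0.002], [0.871, 0.492, -0.001], [0.0, -0.002, -1.0]]
ft_force: [-0.3, -0.7, -0.7]
width: 0.0661
t 14.5333 pos [451.6 113.  127.4] jaw 29.4 w 66.1 shift [ -4.    3.4 127.4] turn -0.001 after-turn shift [ -4.    3.4 127.4] q7 12 F [-0.3 -0.7 -0.7]
(np.float64(255.54074096355185), np.float64(193.2929983274047)) (np.float64(207.3424123907423), np.float64(284.9227378364561))
```

View pics/w5.png

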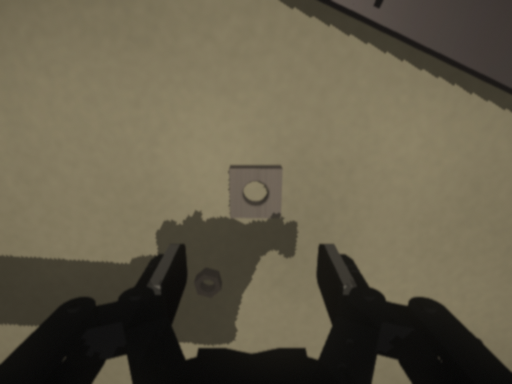

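```bash
python3 -m inch '[[-4,3.4,0,0,0,0],[0,0,25,0,0,0],[0,0,25,0,0,0],[0,0,25,0,0,0],[0,0,25,0,0,0],[0,0,18,0,0,0],[0,0,8,0,0,0],[0,0,0,0,0,0]]' 66
python3 -m inch '[[0,0,0,0,0,0],[0,0,0,0,0,0],[0,0,0,0,0,0],[0,0,0,0,0,0],[0,0,0,0,0,0],[0,0,0,0,0,0],[0,0,0,0,0,0],[0,0,-15,0,0,0],[0,0,-25,0,0,0],[0,0,-25,0,0,0],[0,0,-30,0,0,0],[0,0,0,0,0,0],[0,0,0,0,0,0]]' 30
python3 -c "
from h import *
plan(588,-350,95,29.5)"
```

```text
time_s: 15.25
position: [0.4562, 0.11, 0.0004]
tcp_rot: [[-0.491, 0.871, -0.004], [0.871, 0.491, -0.001], [0.001, -0.004, -1.0]]
ft_force: [0.8, 0.5, -0.0]
width: 0.0662
time_s: 16.33
position: [0.4589, 0.1113, 0.0991]
tcp_rot: [[-0.492, 0.87, 0.004], [0.87, 0.492, 0.001], [-0.002, 0.004, -1.0]]
ft_force: [-0.2, -0.4, -1.9]
width: 0.0444
t 16.3333 pos [458.9 111.3  99.1] jaw 29.5 w 44.4 shift [-465.1 -114.8    4.4] turn 0.0 after-turn shift [-465.1 -114.8    4.4] q7 12 F [-0.2 -0.4 -1.9]
```

```bash
python3 -m inch '[[-12,-3,0,0,0,0],[-22,-5.5,0,0,0,0],[-25,-6.2,0,0,0,0],[-25,-6.2,0,0,0,0],[-25,-6.2,0,0,0,0],[-25,-6.2,0,0,0,0],[-25,-6.2,0,0,0,0],[-25,-6.2,0,0,0,0],[-25,-6.2,0,0,0,0],[-25,-6.2,0,0,0,0],[-25,-6.2,0,0,0,0],[-25,-6.2,0,0,0,0],[-25,-6.2,0,0,0,0],[-25,-6.2,0,0,0,0],[-25,-6.2,0,0,0,0],[-25,-6.2,0,0,0,0],[-25,-6.2,0,0,0,0],[-25,-6.2,0,0,0,0],[-20,-4.5,0,0,0,0],[-11,-2.6,0,0,0,0]]' 30
python3 -m inch '[[0,0,0,0,0,0],[0,0,0,0,0,0]]' 30
python3 -c "
from h import *
plan(588,-350,8,29.5)"
```

```text
time_s: 18.0
position: [0.5851, -0.353, 0.0948]
tcp_rot: [[-0.49, 0.872, -0.003], [0.872, 0.49, -0.0], [0.001, -0.003, -1.0]]
ft_force: [0.4, 0.0, -2.1]
width: 0.0441
time_s: 18.17
position: [0.5858, -0.3494, 0.0956]
tcp_rot: [[-0.492, 0.871, -0.002], [0.871, 0.492, 0.002], [0.003, -0.001, -1.0]]
ft_force: [1.1, 1.1, -2.2]
width: 0.0437
t 18.1667 pos [ 585.8 -349.4   95.6] jaw 29.5 w 43.7 shift [-1.9  1.7 87.6] turn -0.0 after-turn shift [-1.9  1.7 87.6] q7 59 F [ 1.1  1.1 -2.2]
```

```bash
python3 -m inch '[[-1,1,15,0,0,0],[0,0,25,0,0,0],[0,0,25,0,0,0],[0,0,16,0,0,0],[0,0,5,0,0,0],[0,0,2,0,0,0],[0,0,0,0,0,0]]' 30
python3 -m inch '[[0,0,0,0,0,0],[0,0,0,0,0,0],[0,0,0,0,0,0],[0,0,0,0,0,0],[0,0,-15,0,0,0],[0,0,-25,0,0,0],[0,0,-25,0,0,0],[0,0,-25,0,0,0],[0,0,-30,0,0,0],[0,0,0,0,0,0]]' 58
python3 -c "
from h import *
plan(685.5,57.6,130,-73.4)"
```

```text
time_s: 18.75
position: [0.5881, -0.3487, 0.0087]
tcp_rot: [[-0.494, 0.869, -0.0], [0.869, 0.494, 0.001], [0.001, 0.0, -1.0]]
ft_force: [0.8, 0.7, -2.4]
width: 0.0439
time_s: 19.58
position: [0.5917, -0.3529, 0.1385]
tcp_rot: [[-0.492, 0.87, 0.011], [0.87, 0.492, -0.006], [-0.011, 0.007, -1.0]]
ft_force: [0.3, -1.2, 1.9]
width: 0.0585
t 19.5833 pos [ 591.7 -352.9  138.5] jaw 29.5 w 58.5 shift [311.2 283.7   7. ] turn -1.346 after-turn shift [-207.1  366.7    7. ] q7 59 F [ 0.3 -1.2  1.9]
```

```bash
python3 -m inch '[[10,9,0,0,0,0],[16,15,0,0,0,0],[19,17.3,0,0,0,0],[19,17.3,0,0,0,0],[19,17.3,0,0,0,0],[19,17.3,0,0,0,0],[19,17.3,0,0,0,0],[19,17.3,0,0,0,0],[19,17.3,0,0,0,0],[19,17.3,0,0,0,0],[19,17.3,0,0,0,0],[19,17.3,0,0,0,0],[19,17.3,0,0,0,0],[19,17.3,0,0,0,0],[19,17.3,0,0,0,0],[19,17.3,0,0,0,0],[12,11,0,0,0,0],[7,6.5,0,0,0,0]]' 45
python3 -m inch '[[0,0,0,0,0,-0.1],[0,0,0,0,0,-0.11],[0,0,0,0,0,-0.11],[0,0,0,0,0,-0.11],[0,0,0,0,0,-0.11],[0,0,0,0,0,-0.11],[0,0,0,0,0,-0.11],[0,0,0,0,0,-0.11],[0,0,0,0,0,-0.11],[0,0,0,0,0,-0.11],[0,0,0,0,0,-0.11],[0,0,0,0,0,-0.11],[0,0,0,0,0,-0.036],[0,0,0,0,0,0],[0,0,0,0,0,0],[0,0,0,0,0,0]]' 45
python3 - <<'E'
from h import *
plan(685.5,57.6,0,-73.4)
c=imaging.read_camera("wrist");cv2.imwrite("pics/w6.png",c["img"][:,:,::-1]);print(proj(c,np.array([.6855,.0576,.008])),proj(c,np.array([.4622,.0047,.013])))
E
```

```text
time_s: 21.08
position: [0.681, 0.0643, 0.1287]
tcp_rot: [[-0.496, 0.868, -0.001], [0.868, 0.496, 0.002], [0.002, -0.0, -1.0]]
ft_force: [-0.6, -0.2, 0.2]
width: 0.0448
time_s: 22.42
position: [0.6816, 0.0592, 0.1291]
tcp_rot: [[-0.959, -0.284, -0.0], [-0.284, 0.959, -0.001], [0.001, -0.0, -1.0]]
ft_force: [-0.2, 0.6, 0.1]
width: 0.0448
t 22.4167 pos [681.6  59.2 129.1] jaw 106.5 w 44.8 shift [ -3.4  -2.6 129.1] turn -0.001 after-turn shift [ -3.4  -2.6 129.1] q7 93 F [-0.2  0.6  0.1]
(np.float64(248.14345516696514), np.float64(189.91812730745048)) (np.float64(266.20211597470507), np.float64(-138.26214138302865))
```

View pics/w6.png

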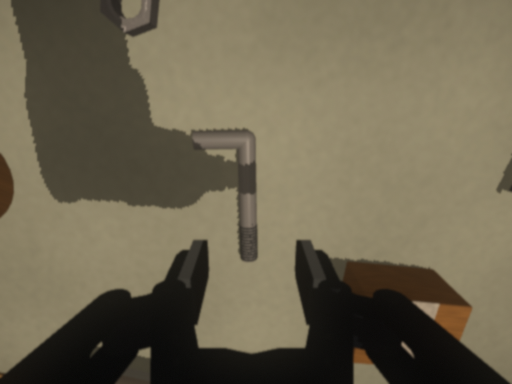

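```bash
python3 -m inch '[[-3.4,-2.6,0,0,0,0],[0,0,25,0,0,0],[0,0,25,0,0,0],[0,0,25,0,0,0],[0,0,25,0,0,0],[0,0,18,0,0,0],[0,0,7,0,0,0],[0,0,0,0,0,0]]' 45
python3 -m inch '[[0,0,0,0,0,0],[0,0,0,0,0,0],[0,0,0,0,0,0],[0,0,0,0,0,0],[0,0,0,0,0,0],[0,0,0,0,0,0],[0,0,0,0,0,0],[0,0,-10,0,0,0],[0,0,-25,0,0,0],[0,0,-25,0,0,0],[0,0,-30,0,0,0],[0,0,-20,0,0,0],[0,0,0,0,0,0],[0,0,0,0,0,0]]' 0
python3 - <<'E'
from h import *
plan(524.8,342.3,110,-83.2)
c=imaging.read_camera("wrist");cv2.imwrite("pics/w7.png",c["img"][:,:,::-1])
E
```

```text
time_s: 23.13
position: [0.6843, 0.058, 0.002]
tcp_rot: [[-0.958, -0.286, -0.004], [-0.286, 0.958, -0.001], [0.004, 0.001, -1.0]]
ft_force: [-0.4, 0.2, 0.3]
width: 0.0446
time_s: 24.3
position: [0.6862, 0.0585, 0.1155]
tcp_rot: [[-0.958, -0.286, 0.002], [-0.286, 0.958, 0.0], [-0.002, -0.0, -1.0]]
ft_force: [-0.3, 0.3, -3.1]
width: 0.0129
t 24.3 pos [686.2  58.5 115.5] jaw 106.6 w 12.9 shift [ 73.4 318.2   5.2] turn 0.172 after-turn shift [126.6 301.    5.2] q7 93 F [-0.3  0.3 -3.1]
```

View pics/w7.png

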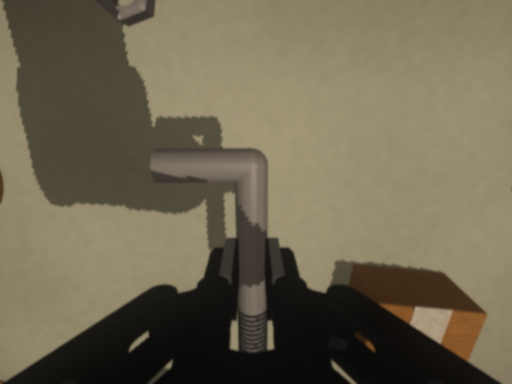

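```bash
python3 -m inch '[[3,12,0,0,0,0],[5,22,0,0,0,0],[5.8,25,0,0,0,0],[5.8,25,0,0,0,0],[5.8,25,0,0,0,0],[5.8,25,0,0,0,0],[5.8,25,0,0,0,0],[5.8,25,0,0,0,0],[5.8,25,0,0,0,0],[5.8,25,0,0,0,0],[5.8,25,0,0,0,0],[5.8,25,0,0,0,0],[4,20,0,0,0,0],[3.4,14,0,0,0,0],[0,0,0,0,0,0.09],[0,0,0,0,0,0.082],[0,0,0,0,0,0],[0,0,0,0,0,0]]' 0
python3 - <<'E'
from h import *
plan(524.8,342.3,8,-83.2)
c=imaging.read_camera("wrist");cv2.imwrite("pics/w8.png",c["img"][:,:,::-1])
E
```

```text
time_s: 25.85
position: [0.5237, 0.3414, 0.1132]
tcp_rot: [[-0.993, -0.12, -0.002], [-0.12, 0.993, -0.001], [0.002, -0.001, -1.0]]
ft_force: [-0.0, -1.0, -2.3]
width: 0.013
t 25.85 pos [523.7 341.4 113.2] jaw 96.9 w 13.0 shift [ -1.4   0.9 105.2] turn 0.002 after-turn shift [ -1.4   0.9 105.2] q7 54 F [-0.  -1.  -2.3]
```

View pics/w8.png

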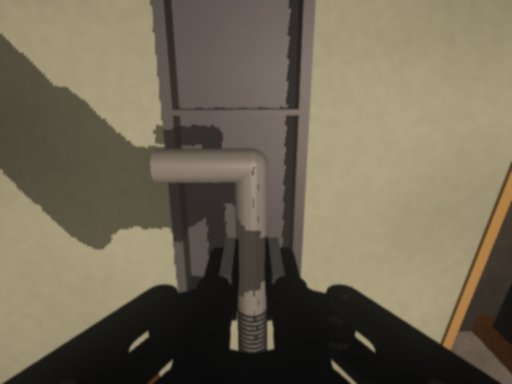

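Run:
```python
from h import *
c=imaging.read_camera("wrist")
x,y,t=489.87,326.99,.119;R=np.array([[np.cos(t),-np.sin(t)],[np.sin(t),np.cos(t)]])
for p,z in(((171,110),.026),((300,113),.026),((184,285),.026),((297,240),.026),((160,166),.118-.002),((252,152),.118)):
    w=ray(c,p,z);print(np.round(w,1),"tray",np.round(R.T@(w[:2]-[x,y]),1))
```

```text
[462.8 275.   26. ] tray [-33.1 -48.4]
[453.5 369.1  26. ] tray [-31.1  46.1]
[611.1 292.2  26. ] tray [116.2 -48.9]
[555.6 384.   26. ] tray [72.1 48.8]
[481.9 293.2 116. ] tray [-11.9 -32.6]
[469.7 335.6 118. ] tray [-19.   10.9]
```

```bash
python3 -m inch '[[-1.4,0.5,15,0,0,0],[0,0,25,0,0,0],[0,0,25,0,0,0],[0,0,25,0,0,0],[0,0,10,0,0,0],[0,0,5,0,0,0],[0,0,1,0,0,0],[0,0,0,0,0,0]]' 0
python3 -m inch '[[0,0,0,0,0,0],[0,0,0,0,0,0],[0,0,0,0,0,0],[0,0,0,0,0,0],[0,0,-15,0,0,0],[0,0,-25,0,0,0],[0,0,-25,0,0,0],[0,0,-25,0,0,0],[0,0,-30,0,0,0],[0,0,0,0,0,0]]' 30
python3 - <<'E'
from h import *
plan(462.2,4.7,130,33)
E
```

```text
time_s: 26.62
position: [0.5249, 0.3416, 0.0105]
tcp_rot: [[-0.993, -0.118, -0.002], [-0.118, 0.993, -0.003], [0.002, -0.003, -1.0]]
ft_force: [-6.4, -4.5, 8.2]
width: 0.0133
time_s: 27.45
position: [0.5289, 0.3452, 0.1352]
tcp_rot: [[-0.993, -0.118, 0.009], [-0.118, 0.993, 0.006], [-0.01, 0.005, -1.0]]
ft_force: [0.2, 0.5, 1.5]
width: 0.0304
t 27.45 pos [528.9 345.2 135.2] jaw 96.8 w 30.4 shift [ 106.5 -330.3    2.6] turn 1.113 after-turn shift [-249.3 -241.5    2.6] q7 54 F [0.2 0.5 1.5]
```

```bash
python3 -m inch '[[4,-12,0,0,0,0],[7,-22,0,0,0,0],[8,-25,0,0,0,0],[8,-25,0,0,0,0],[8,-25,0,0,0,0],[8,-25,0,0,0,0],[8,-25,0,0,0,0],[8,-25,0,0,0,0],[8,-25,0,0,0,0],[8,-25,0,0,0,0],[8,-25,0,0,0,0],[8,-25,0,0,0,0],[8,-25,0,0,0,0],[5,-16,0,0,0,0],[2,-5,0,0,0,0]]' 50
python3 -m inch '[[0,0,0,0,0,0.1],[0,0,0,0,0,0.11],[0,0,0,0,0,0.11],[0,0,0,0,0,0.11],[0,0,0,0,0,0.11],[0,0,0,0,0,0.11],[0,0,0,0,0,0.11],[0,0,0,0,0,0.11],[0,0,0,0,0,0.11],[0,0,0,0,0,0.11],[0,0,0,0,0,0.023],[0,0,0,0,0,0],[0,0,0,0,0,0]]' 50
python3 - <<'E'
from h import *
plan(462.2,4.7,2,33)
c=imaging.read_camera("wrist");u=cv2.resize(c["img"][120:260,180:330],None,fx=4,fy=4,interpolation=cv2.INTER_CUBIC);cv2.imwrite("pics/w9.png",u[:,:,::-1]);a=proj(c,np.array([.4622,.0047,.013]));print(a,((a[0]-180)*4,(a[1]-120)*4))
E
```

```text
time_s: 28.7
position: [0.4576, -0.0015, 0.1271]
tcp_rot: [[-0.994, -0.113, -0.002], [-0.113, 0.994, -0.001], [0.002, -0.001, -1.0]]
ft_force: [-0.3, 0.1, 0.1]
width: 0.05
time_s: 29.78
position: [0.4591, 0.0028, 0.1279]
tcp_rot: [[-0.547, 0.837, -0.001], [0.837, 0.547, 0.0], [0.0, -0.0, -1.0]]
ft_force: [0.1, -0.3, 0.2]
width: 0.0502
t 29.7833 pos [459.1   2.8 127.9] jaw 33.2 w 50.2 shift [-1.000e-01  3.700e+00  1.259e+02] turn 0.003 after-turn shift [-1.000e-01  3.700e+00  1.259e+02] q7 29 F [ 0.1 -0.3  0.2]
(np.float64(255.92539913743525), np.float64(188.67771485910595)) (np.float64(303.701596549741), np.float64(274.7108594364238))
```

View pics/w9.png

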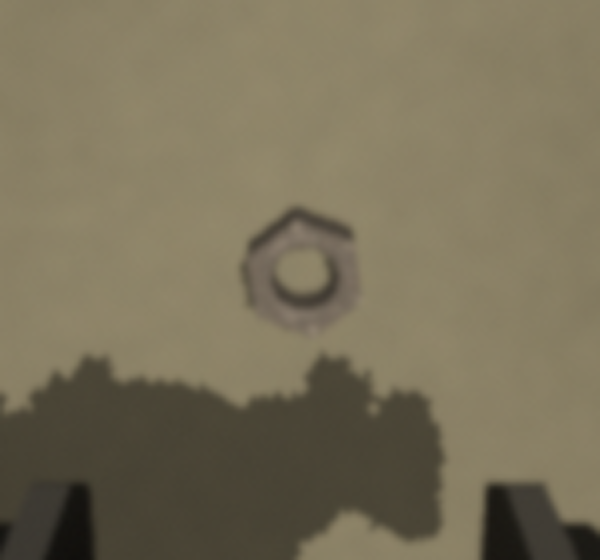

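```bash
python3 -m inch '[[0,3.7,0,0,0,-0.06],[0,0,25,0,0,0],[0,0,25,0,0,0],[0,0,25,0,0,0],[0,0,25,0,0,0],[0,0,18,0,0,0],[0,0,7,0,0,0],[0,0,0,0,0,0]]' 50
python3 -m inch '[[0,0,0,0,0,0],[0,0,0,0,0,0],[0,0,0,0,0,0],[0,0,0,0,0,0],[0,0,0,0,0,0],[0,0,0,0,0,0],[0,0,0,0,0,0],[0,0,-10,0,0,0],[0,0,-25,0,0,0],[0,0,-25,0,0,0],[0,0,-30,0,0,0],[0,0,0,0,0,0],[0,0,0,0,0,0]]' 0
python3 - <<'E'
from h import *
plan(417,318,95,33)
E
```

```text
time_s: 30.5
position: [0.4609, 0.0045, 0.0017]
tcp_rot: [[-0.595, 0.804, -0.004], [0.804, 0.595, 0.0], [0.002, -0.003, -1.0]]
ft_force: [0.1, -0.4, 0.1]
width: 0.0504
time_s: 31.58
position: [0.4643, 0.0044, 0.0959]
tcp_rot: [[-0.594, 0.805, 0.005], [0.805, 0.594, -0.0], [-0.003, 0.004, -1.0]]
ft_force: [0.1, 0.0, -1.2]
width: 0.0221
t 31.5833 pos [464.3   4.4  95.9] jaw 36.4 w 22.1 shift [280.4 148.2   0.6] turn 0.06 after-turn shift [288.8 131.1   0.6] q7 32 F [ 0.1  0.  -1.2]
```

```bash
python3 -m inch '[[11,6,0,0,0,0],[19,10,0,0,0,0],[22,11.6,0,0,0,0],[22,11.6,0,0,0,0],[22,11.6,0,0,0,0],[22,11.6,0,0,0,0],[22,11.6,0,0,0,0],[22,11.6,0,0,0,0],[22,11.6,0,0,0,0],[22,11.6,0,0,0,0],[22,11.6,0,0,0,0],[22,11.6,0,0,0,0],[19,10,0,0,0,0],[11.5,6,0,0,0,0],[0,0,0,0,0,0],[0,0,0,0,0,0]]' 0
python3 - <<'E'
from h import *
plan(417,318,8,33)
c=imaging.read_camera("wrist")
# fraction check: expected cross-wall/near wall pixels
x,y,t=489.87,326.99,.119;R=np.array([[np.cos(t),-np.sin(t)],[np.sin(t),np.cos(t)]])
p=np.array(robot.sense()["position"])[:2]*1000;print("tray",R.T@(p-[x,y]))
E
```

```text
time_s: 32.92
position: [0.4141, 0.3177, 0.0924]
tcp_rot: [[-0.595, 0.803, -0.002], [0.803, 0.595, -0.001], [-0.0, -0.002, -1.0]]
ft_force: [0.1, -0.4, 0.0]
width: 0.0219
t 32.9167 pos [414.1 317.7  92.4] jaw 36.5 w 21.9 shift [-1.5  2.7 84.4] turn 0.062 after-turn shift [-1.3  2.8 84.4] q7 -9 F [ 0.1 -0.4  0. ]
tray [-75.93179649  -1.28935743]
```

```bash
python3 -m inch '[[0,2,15,0,0,0],[0,0,25,0,0,0],[0,0,25,0,0,0],[0,0,14,0,0,0],[0,0,5,0,0,0],[0,0,1,0,0,0],[0,0,0,0,0,0]]' 0
python3 -m inch '[[0,0,0,0,0,0],[0,0,0,0,0,0],[0,0,0,0,0,0],[0,0,0,0,0,0],[0,0,-15,0,0,0],[0,0,-25,0,0,0],[0,0,-25,0,0,0],[0,0,-25,0,0,0],[0,0,-30,0,0,0],[0,0,-25,0,0,0],[0,0,0,0,0,0],[0,0,0,0,0,0]]' 45
python3 - <<'E'
from h import *
w=imaging.read_camera("wrist")["img"];s=imaging.read_camera("side")["img"]
cr=lambda i,x,y,a,b,k:cv2.resize(i[y:y+b,x:x+a],None,fx=k,fy=k,interpolation=cv2.INTER_CUBIC)
top=np.hstack([cr(s,270,90,130,90,3.07)[:276,:399],cr(w,0,0,512,384,.72)[:276,:368]])
bot=cr(s,160,294,180,90,3)
bot=np.hstack([bot,cv2.resize(s,(227,270))]);
cv2.imwrite("pics/f1.png",np.vstack([top[:, :767],bot[:,:767]])[:,:,::-1])
plan(500,0,200,0)
E
```

```text
time_s: 33.55
position: [0.416, 0.316, 0.009]
tcp_rot: [[-0.592, 0.806, -0.003], [0.806, 0.592, -0.005], [-0.002, -0.005, -1.0]]
ft_force: [-4.1, -4.1, 9.1]
width: 0.0217
time_s: 34.55
position: [0.4175, 0.3197, 0.1548]
tcp_rot: [[-0.594, 0.805, 0.003], [0.805, 0.594, 0.002], [-0.001, 0.003, -1.0]]
ft_force: [-0.5, 0.5, -0.1]
width: 0.0446
t 34.65 pos [416.1 318.6 152.3] jaw 36.4 w 45.1 shift [-306.1 -121.7  -47.5] turn 0.636 after-turn shift [-318.6   83.8  -47.5] q7 -8 F [-0.   0.1 -1.2]
```

View pics/f1.png

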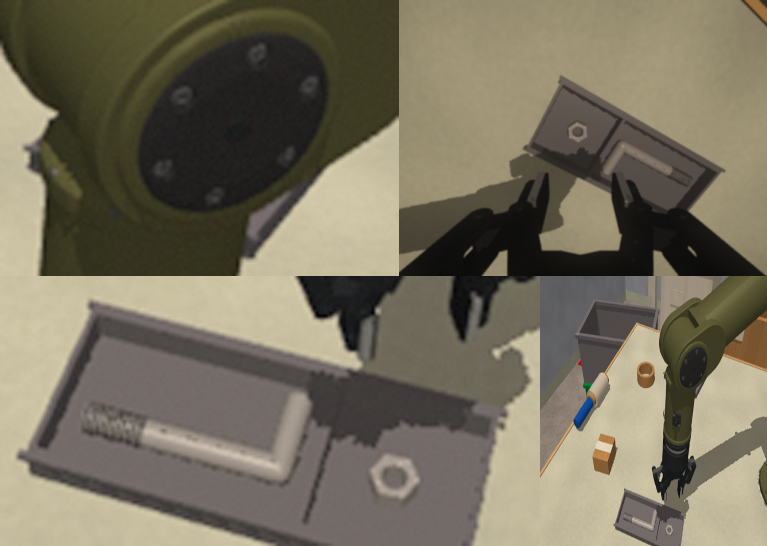

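```bash
python3 -m inch '[[-12,-5,-5,0,0,0],[-22,-9,-5,0,0,0],[-24,-9.6,-5,0,0,0],[-24,-9.6,-5,0,0,0],[-24,-9.6,-5,0,0,0],[-24,-9.6,-5,0,0,0],[-24,-9.6,-5,0,0,0],[-24,-9.6,-5,0,0,0],[-24,-9.6,-5,0,0,0],[-24,-9.6,-5,0,0,0],[-24,-9.6,0,0,0,0],[-24,-9.6,0,0,0,0],[-16,-6,0,0,0,0],[0,0,0,0,0,0],[0,0,0,0,0,0]]' 45
python3 - <<'E'
from h import *
s=imaging.read_camera("side");S=s["img"];c=imaging.read_camera("scene")
cr=lambda i,x,y,a,b,k:cv2.resize(i[y:y+b,x:x+a],None,fx=k,fy=k,interpolation=cv2.INTER_CUBIC)
a=cr(S,270,90,130,90,3.07)[:276,:399];b=cr(c["img"],110,130,130,90,3.07)[:276,:399]
d=np.hstack([cr(S,0,0,512,384,.75),cr(c["img"],0,0,512,384,.75)])[:,:768]
top=np.hstack([a,b]);d=cv2.copyMakeBorder(d,0,0,0,top.shape[1]-768,0)
cv2.imwrite("pics/f2.png",np.vstack([top,d])[:,:,::-1])
for n,p in(("washer",(.588,-.349,.018)),("large",(.496,-.278,.028)),("mid",(.568,-.065,.019))): print(n,proj(s,np.array(p)))
plan(500,0,200,0)
E
```

```text
time_s: 35.9
position: [0.4947, 0.0162, 0.2016]
tcp_rot: [[-0.592, 0.806, -0.003], [0.806, 0.592, 0.0], [0.002, -0.002, -1.0]]
ft_force: [-1.0, 1.9, -0.1]
width: 0.0452
washer (np.float64(316.36132412693854), np.float64(127.64136895984512))
large (np.float64(342.8663340412912), np.float64(147.85975426188114))
mid (np.float64(286.10467062962397), np.float64(194.3418487195718))
t 36.0 pos [494.8  18.2 202.3] jaw 36.5 w 45.2 shift [-17.7  -6.6   2.2] turn 0.637 after-turn shift [-18.2   5.2   2.2] q7 31 F [ 0.6 -0.3 -0.1]
```

View pics/f2.png

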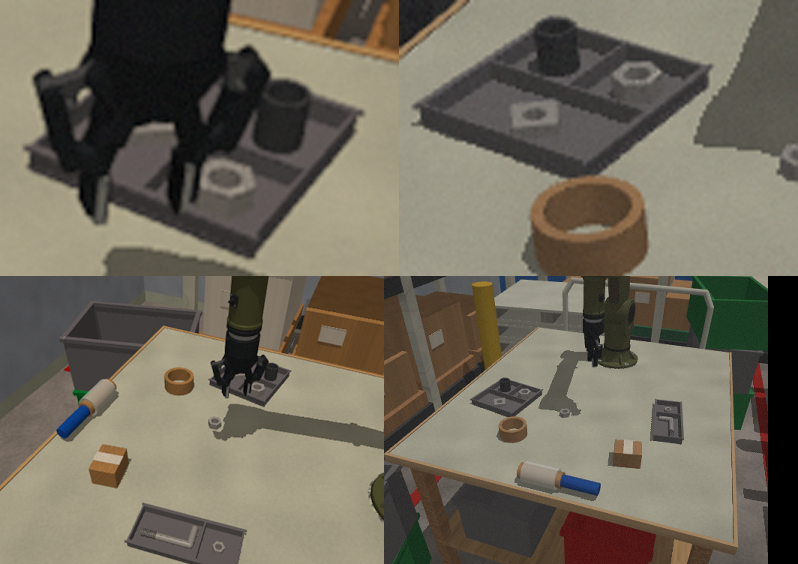

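```bash
python3 -c "
from bench import robot
print(robot.job_done())"
```

```text
the job is handed in; nothing more can be done
None
```

I picked and placed all five parts and handed the job in at about 36 s of the 120 s. No verdict was reported.

**Long tray:** the last pictures show the hook bolt lying in the long pocket and the smallest nut in the short one.

**Square tray:** the last pictures show:
- the square washer lying in the wide pocket;
- the largest nut in the small pocket nearer the stock;
- the sleeve standing on end in the other small pocket.

**Bystanders:** the middle-sized nut shows at pixel (287, 195) in the side view, the same place as at the start. The carton and tape roll also look unmoved, but only by eye.

**Forces:** the highest force I read at the end of a move was about 17 N, when setting down the large nut. The gripper ended open and clear of everything.

**Disagreements in the checks:**
- Three parts met the pocket floor 2 to 4 mm higher than the grasp heights implied, most likely from slip in the grip. They were the large nut, the hook bolt and the small nut.
- The washer was let go a few mm above the floor. It looks flat in the scene camera; the gripper mostly hid it in the side view.
- The final heights and tilts were judged from the pictures, not measured.

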